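# Mount the bobbin winder on its desk track and lock it with the keeper plate

## Robot

A 6-joint arm with a two-finger parallel gripper is mounted at the origin on the work surface. World frame = base frame: x ahead of the robot, y to its left, z up, the work surface at z = 0. Lengths are in m, angles in rad, forces in N, time in s.
With the tool pointing down it reaches from about 0.35 to 0.975 m from the base axis. Payload 4.9 kg.
Tool frame: the origin (TCP) lies at the very end of the fingers, on their centre line; the grasp point (between the pads) lies 19 mm behind it; z points along the fingers, y is the line along which they close (so a half turn about z gives the same grasp; the last joint's range is limited). The gripper opens to 85 mm and grips with 20 to 120 N. Pads are 22 mm wide; open, the fingers measure 114 mm over their backs; the gripper's body (76 mm by 85 mm) begins 54 mm behind the grasp point. The pads swing forward as they close: fully open they stand 13 mm farther back than shut.
Start: joints at [-1.277, 0.053, 1.613, -0, 1.476, -0.119], TCP at [0.251, -0.572, 0.231] pointing down, gripper open.
Joint ranges: [-3.01, 3.01], [-1.01, 2.22], [0.06, 2.58], [-1.02, 4.17], [0.09, 2.62], [-3.14, 3.14]. Speed limits (rad/s): [2.57, 2.57, 3.14, 3.14, 3.14, 3.14].

## Interface

Orientations are given as a unit quaternion [w, x, y, z].
In Python, from plant import * gives the robot as it stands.
- The arm moves only by the tool jog_arm, never from a script. Its argument "moves" is a list that holds one entry, the list of rows, each a list of 7 numbers: the finger opening in cm, from 0 to 8.54, then the shift along the tool's x, y, z in cm, then the turn, a rotation vector about the tool's x, y, z in rad. A call has 1 to 20 rows; each row shifts and turns the commanded pose from where the row before left it, along the tool's axes as they then stand; what a row does not reach is not made up. A row lasts 1/12 s, in which the tool goes at most 41.7 mm and 7.16 degrees, less where a joint would pass 70% of its speed; a pose out of reach is approached as far as the arm can. A call is refused whole if a number of a shift passes 4.17 or a number of a turn 0.125, either way. A call with a gripper value outside its range is refused whole. The fingers move at their own pace and stop on an object; the grip force is fixed at half the most. Time passes only in rows, so rows that do not move let the fingers close. It gives the time, the measured TCP pose, the force, the opening and the grip force at its end, in the units of the state.
- state(): the state, without advancing time (a new reading comes with each control period).
- grab_frame(name): name is "side" or "top"; returns a dict with "color" (400x640x3 uint8, blue, green, red), "depth" (400x640 float32, m along the optical axis (not along the pixel's ray), 0 where there is no reading), "fx", "fy", "cx", "cy" (pixels), "k1" (the pictures are not rectified: a ray, as slopes to the right and down, at radius r is drawn at 1 + k1 r^2 times it, then the intrinsics apply), "R" (3x3) and "t" (3): a world point X has camera coordinates R X + t. Camera axes: x right, y down, z forward; pixel columns grow to the right and rows downward; lengths in m; the calibration is good to about 2 mm. A picture is of the moment at which its call begins.
- job_done(): hands the job in; it is judged then, once.
Trained networks look in a picture, given as the dict that the camera call returned (one of the last four; its "shot" number tells which), for a name from the list of things; names that differ only in an ending like _2 or _b are one class to them, and where a whole thing is asked for, a point or a joint stands for the part that bears it (a point fixed in the world has none). Each returns a list of dicts, best first, with "p" (0 to 1); they miss things now and then, are a little off and sometimes report something else, mostly with a low value. They report only what shows in the picture. A call takes as long as a camera call. They do not tell look-alikes from the thing itself.
- recognise(name, picture): "rect" ([centre column, centre row, width, height] in pixels, round what is visible of it).
- regions_of(name, picture): "pixels" (400x640 bool, what is visible of it) and "rect" ([centre column, centre row, width, height] in pixels, round what is visible of it).
The state is a dict: "time": time; "joint_pos": joint angles; "joint_vel": joint speeds; "joint_efforts": joint torques, N m; "tool_pos": TCP position; "tool_rot": TCP orientation; "contact_force": force on the tool from outside, world axes, zero at the start; "ft_torque": the same for the moment, N m; "gripper_width": opening from 0.0 (shut) to 1.0 (fully open); "grasp_force": force on a finger pad.
Only numpy, scipy, OpenCV 4.12 (cv2) and the standard library are available. Lean on these libraries where they do the work, as an engineer would, in place of code of your own. Each camera call takes 0.05 s, during which the arm holds its last target. There are 200 camera calls.

## Task

Mount the blue bobbin winder on the desk track: bring its round nose in at the track's open mouth, under the two lips, and slide it fully home until its white rear flange meets the ends of the rails. Then lower the orange keeper plate over the two brass pins, flush on the green board behind the flange, and let go. Leave the dish, canister, pencil cup and hoop stand where they stand.

Things in the scene. Friction and masses are not known exactly. Their poses are not given: they have to be found in the camera images.
- track: Fixed aluminium T-track on a green board (8 mm thick; its top, z = 8, is the slot floor). Origin: table height, mid-mouth, at the rail ends; +x = sliding-in direction. Rails x = 0 to 106, 74 wide outside, top z = 30. Slot 54 wide, z = 8 to 22 (lip undersides), stop wall at x = 96; gap between lips 34. Board 90 wide, x = -64 to 108; 140 wide from x = -64 to -4.
- track_home (a point): Where the winder's origin lies when home, its flange against the rail ends: on the slot floor, track x = 42, y = 0, z = 8 mm. Axes as the track's; the winder's axes then point the same way.
- keeper_seat (a point): Where the keeper's origin lies when seated: on the board in front of the mouth, track x = -34, y = 0, z = 8 mm; axes as the track's. The two upright brass pins (diameter 10, conical tips, tops 24 mm above the board) stand at y = +50 and -50 mm from here. The keeper may be either way round.
- winder: Loose blue plastic bobbin winder, 0.25 to 0.5 kg, upright. Origin: underside; +x to its round nose. Foot 10 mm thick, 50 wide, x = -42 to 50, nose half-round (radius 25). White rear flange x = -50 to -42, 64 wide, 20 high. Neck 28 wide, z = 10 to 28. Body block 76 long, 38 wide (y), z = 28 to 78, flat sides. Red bobbin (diameter 26) on top at x = 22, the spindle reaching z = 100.
- winder_grip (a point): Good grip point inside the winder's body block, at winder x = 5, y = 0, z = 60 mm: close the fingers from above across the winder's y (38 mm). The sides are bare forward of winder x = -25. Axes as the winder's.
- crank_knob (a point): Outer end of the black crank knob (12 mm thick, along y) on the winder's +y side near the tail, at winder x = -31, y = 57, z = 79 mm; the steel crank arm (fixed, does not turn) stands at y = 30 to 35, z = 44 to 84.
- keeper: Loose orange keeper plate, 0.1 to 0.21 kg, lying flat. Origin: centre of its underside; plate 44 mm (x) by 130 mm (y), 10 thick, with two 13 mm through holes at y = +50 and -50, x = 0. Upright tab in the middle, 40 long (x), 16 thick (y), z = 10 to 70. The same when turned by half a turn.
- keeper_grip (a point): Good grip point inside the keeper's upright tab, at keeper z = 54 mm: close the fingers from above across the keeper's y (16 mm).
- dish: Bystander: loose white ceramic dish, rim diameter 100 mm, 28 mm high. Origin: centre of its underside.
- canister: Bystander: loose steel lidded canister, diameter 74 mm, 92 mm high with its knob. Origin: centre of its underside.
- pencil_cup: Bystander: loose clear acrylic pencil cup, empty, diameter 68 mm, 90 mm high. Origin: centre of its underside.
- hoop_stand: Bystander: loose bamboo hoop stand, foot 60 (x) by 130 (y) mm, upright hoop of 130 mm outer diameter in its y-z plane, 215 mm high. Origin: centre of its underside.
Not all that is in view belongs to the job. There is more than one size of the keeper; the job needs the larger. Several things look just like the winder: the one meant starts farthest from the robot's base.

How it is judged:
By the outcome, as a careful person would: the job done as asked, in the order asked, and still so for the second after the job is handed in, with the robot touching nothing.
It also fails if it takes over 72 s, if anything falls off the work surface, if the arm or the gripper's body presses on something with over 40 N, if the wrist force passes 120 N, or if a joint passes its speed limit or range.

## Working session

There is one attempt and no reset: what is moved stays moved. The work goes in short steps, Python scripts to look and compute and a tool call to move; the robot and the scene stay as the last step left them, time stands still between calls to the robot, and variables do not carry over. Pictures are saved under pics/ and viewed, at most 10 in all, crops included, and the job is handed in when it is done.

Besides the shell and the picture viewer there is one more tool, called after "Call:" by a JSON object that holds its "api" and its "payload". jog_arm: Moves the arm, as the interface text tells. Its arguments: {"type":"object","properties":{"moves":{"type":"array"}},"required":["moves"]}

```bash
ls; mkdir -p pics
cat > h.py <<'E'
import numpy as np, cv2
from plant import *
def pts(f, mask=None):
    d=f["depth"]; v,u=np.nonzero((d>0) if mask is None else (mask&(d>0)))
    return px(f,u,v,d[v,u]),u,v
def px(f,u,v,z):
    K=np.array([[f["fx"],0,f["cx"]],[0,f["fy"],f["cy"]],[0,0,1.]])
    p=cv2.undistortPoints(np.stack([u,v],-1).astype(np.float64).reshape(-1,1,2),K,np.array([f["k1"],0,0,0.])).reshape(-1,2)
    c=np.c_[p*np.reshape(z,(-1,1)),np.reshape(z,(-1,1))]
    return (c-f["t"])@f["R"]
E
python3 - <<'E'
from h import *
print(state())
for n in("top","side"):
    f=grab_frame(n); cv2.imwrite(f"pics/{n}0.png",f["color"])
    print(n,f["fx"],f["k1"],f["R"].round(3).tolist(),f["t"])
    for k in("track","winder","keeper","dish","canister","pencil_cup","hoop_stand","crank_knob"):
        for r in regions_of(k,f):
            P,_,_=pts(f,r["pixels"]); print(k,round(r["p"],2),np.round(r["rect"]),np.median(P,0).round(3) if len(P) else 0, P.max(0).round(3) if len(P) else 0)
E
```

```text
pics
{'time': 0.0, 'joint_pos': array([-1.27704095e+00,  5.33616242e-02,  1.61430002e+00,  3.91477057e-05,
        1.47597619e+00, -1.19010278e-01]), 'joint_vel': array([ 3.87038808e-04, -2.38462322e-04,  5.89523580e-04,  4.82590083e-04,
        9.62367741e-05,  2.85379876e-04]), 'joint_efforts': array([-1.05386684e-03, -3.93682015e+01, -3.70175743e+01, -2.13265030e-04,
        7.13513742e-03, -1.20987960e-05]), 'tool_pos': array([ 0.25053955, -0.57191179,  0.23005646]), 'tool_rot': array([-1.02038934e-03,  9.78778422e-01,  2.04918898e-01, -6.98229521e-05]), 'contact_force': array([ 0.66539033, -0.37553509, -0.20721935]), 'ft_torque': array([0.04438386, 0.01634032, 0.02867218]), 'grasp_force': 0.0, 'gripper_width': 1.001784345661417}
top 444.63679060138566 0.03722867128070266 [[0.012, -1.0, 0.01], [-0.981, -0.014, -0.193], [0.193, -0.008, -0.981]] [0.04177273 0.57682101 1.29325661]
track 0.87 [320. 210.  55.  65.] [0.538 0.048 0.01 ] [0.644 0.121 0.038]
winder 0.97 [435. 289.  33.  36.] [ 0.317 -0.305  0.075] [ 0.352 -0.26   0.104]
winder 0.92 [445. 239.  30.  34.] [ 0.449 -0.343  0.
[... 1208 characters left out ...]
.  34.  25.] [0.517 0.141 0.014] [0.567 0.207 0.029]
dish 0.72 [349. 136.  29.  34.] [ 0.457 -0.338  0.041] [ 0.499 -0.284  0.097]
canister 0.55 [295. 183.  21.  33.] [ 0.622 -0.018  0.058] [0.675 0.101 0.091]
pencil_cup 0.93 [280. 213.  23.  41.] [0.656 0.134 0.06 ] [0.709 0.148 0.089]
pencil_cup 0.28 [349. 138.  29.  30.] [ 0.456 -0.338  0.04 ] [ 0.499 -0.284  0.097]
hoop_stand 0.93 [232. 180.  22.  80.] [0.798 0.033 0.013] [0.893 0.089 0.213]
hoop_stand 0.6 [348. 139.  33.  30.] [ 0.455 -0.337  0.038] [ 0.499 -0.284  0.092]
crank_knob 0.96 [348. 139.  30.  34.] [ 0.455 -0.338  0.04 ] [ 0.502 -0.284  0.097]
crank_knob 0.93 [393. 145.  30.  32.] [ 0.32  -0.278  0.047] [ 0.35  -0.255  0.096]
```

Run:
```python
import cv2
a=cv2.imread("pics/top0.png")[100:320,160:480]; cv2.imwrite("pics/a.png",cv2.resize(a,None,fx=2.5,fy=2.5,interpolation=2))
a=cv2.imread("pics/side0.png")[80:360,200:460]; cv2.imwrite("pics/b.png",cv2.resize(a,None,fx=2.1,fy=2.1,interpolation=2))
```

```text
(no output)
```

View pics/a.png

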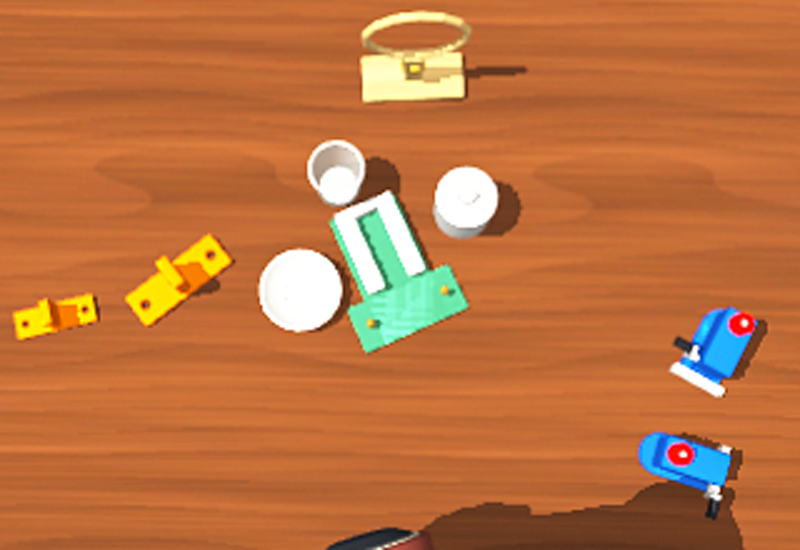

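View pics/b.png

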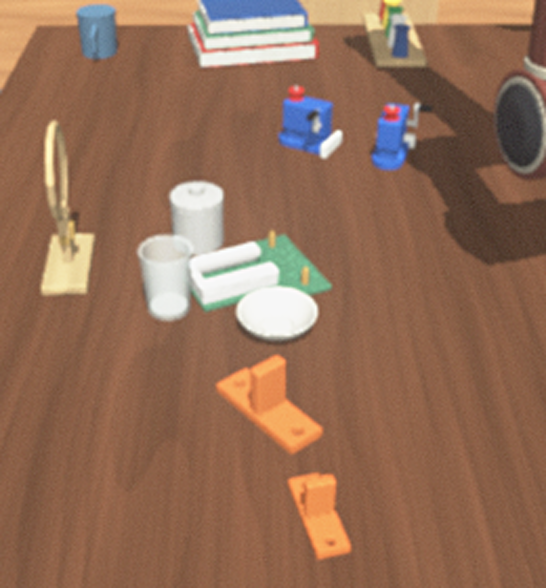

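```bash
cat >> h.py <<'E'
from scipy.optimize import minimize
def plane(f,z,c,half,test,tol=.006,step=.001):
    """grid of world points at height z; keep those whose pixel passes colour test & depth height tol"""
    g=np.arange(-half,half,step); X,Y=np.meshgrid(c[0]+g,c[1]+g,indexing="ij")
    C=np.c_[X.ravel(),Y.ravel(),np.full(X.size,z)]@f["R"].T+f["t"]
    s=C[:,:2]/C[:,2:]; s=s*(1+f["k1"]*(s**2).sum(1,keepdims=True))
    u=(s[:,0]*f["fx"]+f["cx"]).astype(np.float32); v=(s[:,1]*f["fy"]+f["cy"]).astype(np.float32)
    col=cv2.remap(f["color"],u[:,None],v[:,None],1)[:,0].astype(int)
    d=cv2.remap(f["depth"],u[:,None],v[:,None],0)[:,0]
    m=test(col[:,0],col[:,1],col[:,2])&(np.abs(d-C[:,2])<tol)
    return X.ravel(),Y.ravel(),m
def fit(X,Y,m,model,p0,s=(.006,.006,.06)):
    """model(x,y)->bool in local frame; soft IoU"""
    def cost(p):
        c,n=np.cos(p[2]),np.sin(p[2]); x=c*(X-p[0])+n*(Y-p[1]); y=-n*(X-p[0])+c*(Y-p[1])
        q=model(x,y); return -(np.minimum(q,m)).sum()/np.maximum(q,m).sum()
    best=None
    for k in range(3):
        p=np.array(p0 if best is None else best.x)
        r=minimize(cost,p,method="Nelder-Mead",options=dict(initial_simplex=np.vstack([p]+[p+np.eye(3)[i]*s[i]*(-1)**k for i in range(3)]),xatol=1e-5,fatol=1e-5))
        if best is None or r.fun<best.fun: best=r
    return best.x.round(4),round(-best.fun,3)
def box(x,y,x0,x1,y0,y1,w=.0015):
    e=np.minimum.reduce([x-x0,x1-x,y-y0,y1-y]); return np.clip(.5+e/(2*w),0,1)
orange=lambda b,g,r:(r>150)&(b<90)&(g>60)
blue=lambda b,g,r:(b>110)&(b>r+40)
green=lambda b,g,r:(g>r+20)
white=lambda b,g,r:(np.minimum(np.minimum(b,g),r)>120)&(np.abs(b-r)<45)
board=lambda x,y:np.maximum(box(x,y,-.064,-.004,-.07,.07),0)
rails=lambda x,y:np.maximum(box(x,y,0,.106,-.037,.037)-box(x,y,-.1,.096,-.017,.017),0)
plate=lambda x,y:np.maximum(box(x,y,-.022,.022,-.065,.065)-box(x,y,-.022,.022,-.008,.008),0)
tab=lambda x,y:box(x,y,-.02,.02,-.008,.008)
body=lambda x,y:box(x,y,-.038,.038,-.019,.019)
E
python3 - <<'E'
from h import *
for n in("top","side"):
    f=grab_frame(n); print(n)
    print("rails",fit(*plane(f,.030,(.56,.05),.13,white),rails,(.535,.03,.44)))
    def brd(x,y): return np.maximum.reduce([box(x,y,-.064,-.004,-.07,.07)])
    X,Y,m=plane(f,.008,(.5,.03),.13,green)
    c,s=np.cos(.44),np.sin(.44); k=c*(X-.535)+s*(Y-.03)<.02
    print("board",fit(X,Y,m,lambda x,y:np.maximum(box(x,y,-.064,-.004,-.07,.07),box(x,y,-.064,.108,-.045,.045)),(.535,.03,.44)))
    print("plate",fit(*plane(f,.010,(.53,.31),.1,orange),plate,(.53,.31,.6)), fit(*plane(f,.010,(.53,.31),.1,orange),plate,(.53,.31,-.6)))
    print("tab",fit(*plane(f,.070,(.53,.31),.06,orange),tab,(.53,.31,.6)),fit(*plane(f,.070,(.53,.31),.06,orange),tab,(.53,.31,-.6)))
    print("body",fit(*plane(f,.078,(.45,-.34),.08,lambda b,g,r:(blue(b,g,r)|((r>110)&(g<90))),tol=.008),body,(.45,-.34,-.6)))
    print("flange",fit(*plane(f,.02,(.42,-.32),.07,white),lambda x,y:box(x,y,-.05,-.042,-.032,.032),(.45,-.34,-.6)))
E
```

```text
topTraceback (most recent call last):
  File "<stdin>", line 4, in <module>
  File "h.py", line 18, in plane
    col=cv2.remap(f["color"],u[:,None],v[:,None],1)[:,0].astype(int)
        ~~~~~~~~~^^^^^^^^^^^^^^^^^^^^^^^^^^^^^^^^^^
cv2.error: OpenCV(4.12.0) /io/opencv/modules/imgproc/src/imgwarp.cpp:1713: error: (-215:Assertion failed) dst.cols < SHRT_MAX && dst.rows < SHRT_MAX && src.cols < SHRT_MAX && src.rows < SHRT_MAX in function 'remap'
```

```bash
sed -i 's/u\[:,None\],v\[:,None\],1)\[:,0\]/u.reshape(X.shape),v.reshape(X.shape),1).reshape(-1,3)/; s/u\[:,None\],v\[:,None\],0)\[:,0\]/u.reshape(X.shape),v.reshape(X.shape),0).ravel()/' h.py
cat > m.py <<'E'
from h import *
for n in("top","side"):
    f=grab_frame(n); print(n)
    print("rails",fit(*plane(f,.030,(.56,.05),.13,white),rails,(.535,.03,.44)))
    print("board",fit(*plane(f,.008,(.5,.03),.13,green),lambda x,y:np.maximum(box(x,y,-.064,-.004,-.07,.07),box(x,y,-.004,.108,-.045,.045)-box(x,y,0,.106,-.037,.037)),(.535,.03,.44)))
    A=plane(f,.010,(.53,.31),.1,orange)
    print("plate",fit(*A,plate,(.53,.31,.6)), fit(*A,plate,(.53,.31,-.6)))
    A=plane(f,.070,(.53,.31),.06,orange)
    print("tab",fit(*A,tab,(.53,.31,.6)),fit(*A,tab,(.53,.31,-.6)))
    print("body",fit(*plane(f,.078,(.45,-.34),.08,lambda b,g,r:(blue(b,g,r)|((r>110)&(g<90))),tol=.008),body,(.45,-.34,-.6)))
    print("flange",fit(*plane(f,.02,(.42,-.32),.07,white),lambda x,y:box(x,y,-.05,-.042,-.032,.032),(.45,-.34,-.6)))
E
python3 m.py
```

```text
top
rails (array([0.5304, 0.0389, 0.4334]), np.float64(0.668))
board (array([0.5319, 0.0384, 0.4334]), np.float64(0.666))
plate (array([0.5311, 0.3096, 0.6838]), np.float64(0.511)) (array([0.5311, 0.3096, 0.6838]), np.float64(0.511))
tab (array([0.5315, 0.3089, 0.6873]), np.float64(0.812)) (array([0.5315, 0.3089, 0.6873]), np.float64(0.812))
body (array([ 0.456 , -0.3519, -0.5077]), np.float64(0.713))
flange (array([ 0.4571, -0.3526, -0.4925]), np.float64(0.68))
side
rails (array([0.5304, 0.042 , 0.4416]), np.float64(0.42))
board (array([0.531 , 0.0425, 0.4231]), np.float64(0.373))
plate (array([0.5243, 0.325 , 0.7021]), np.float64(0.143)) (array([ 0.5299,  0.2787, -0.3395]), np.float64(0.079))
tab (array([0.5299, 0.3152, 0.7032]), np.float64(0.027)) (array([ 0.5324,  0.3125, -0.661 ]), np.float64(0.011))
body (array([ 0.4568, -0.3442, -0.6125]), np.float64(0.435))
flange (array([ 0.4572, -0.3534, -0.5701]), np.float64(0.312))
```

```bash
cat >> h.py <<'E'
from scipy.spatial.transform import Rotation as Ro
def plan(x,y,z,yaw,show=True):
    s=state(); q=s["tool_rot"]; R=Ro.from_quat([q[1],q[2],q[3],q[0]])
    M=R.as_matrix(); d=np.array([x,y,z])-s["tool_pos"]
    T=np.c_[[np.cos(yaw),np.sin(yaw),0],[np.sin(yaw),-np.cos(yaw),0],[0,0,-1.]]
    rv=Ro.from_matrix(M.T@T).as_rotvec()
    print("t",round(s["time"],2),"pos",s["tool_pos"].round(4),"yaw",round(np.arctan2(M[1,0],M[0,0]),4),"w",round(float(s["gripper_width"]),3),"F",s["contact_force"].round(1))
    print("shift now-axes cm",(M.T@d*100).round(2),"turn",rv.round(3),"shift end-axes cm",(T.T@d*100).round(2))
E
python3 -c "
from h import *
plan(.461,-.3545,.15,-.5)"
```

```text
t 1.05 pos [ 0.2507 -0.5725  0.2313] yaw 0.4128 w 0.999 F [-0.7 -0.2  0. ]
shift now-axes cm [ 28.01 -11.53   8.13] turn [0.    0.    0.913] shift end-axes cm [  8.   -29.21   8.13]
```

Call:
{"api": "jog_arm", "payload": {"moves": [[[8.54, 2.8, -1.15, 0.8, 0, 0, 0], [8.54, 2.8, -1.15, 0.8, 0, 0, 0], [8.54, 2.8, -1.15, 0.8, 0, 0, 0], [8.54, 2.8, -1.15, 0.8, 0, 0, 0], [8.54, 2.8, -1.15, 0.8, 0, 0, 0], [8.54, 2.8, -1.15, 0.8, 0, 0, 0], [8.54, 2.8, -1.15, 0.8, 0, 0, 0], [8.54, 2.8, -1.15, 0.8, 0, 0, 0], [8.54, 2.8, -1.15, 0.8, 0, 0, 0], [8.54, 2.8, -1.15, 0.8, 0, 0, 0], [8.54, 0, 0, 0, 0, 0, 0.115], [8.54, 0, 0, 0, 0, 0, 0.115], [8.54, 0, 0, 0, 0, 0, 0.115], [8.54, 0, 0, 0, 0, 0, 0.115], [8.54, 0, 0, 0, 0, 0, 0.115], [8.54, 0, 0, 0, 0, 0, 0.115], [8.54, 0, 0, 0, 0, 0, 0.115], [8.54, 0, 0, 0, 0, 0, 0.11], [8.54, 0, 0, 0, 0, 0, 0], [8.54, 0, 0, 0, 0, 0, 0]]]}}

```text
time: 2.72
tool_pos: [0.4611, -0.3548, 0.1514]
tool_rot: [0.0, 0.969, -0.247, 0.0]
contact_force: [0.7, -0.5, -0.5]
gripper_width: 0.997
grasp_force: 0.0
```

Run:
```python
from h import *
plan(.461,-.3545,.041,-.5)
f=grab_frame("side"); a=f["color"][60:220,300:460]; cv2.imwrite("pics/c.png",cv2.resize(a,None,fx=3.5,fy=3.5,interpolation=2))
for n in("top","side"):
    f=grab_frame(n)
    for t in(.008,.015): print(fit(*plane(f,.078,(.45,-.34),.08,blue,tol=t),body,(.456,-.35,-.5)))
    P,u,v=pts(f); 
    for c in((.35,.2),(.7,-.2),(.4,.05)):
        k=(abs(P[:,0]-c[0])<.02)&(abs(P[:,1]-c[1])<.02); print("table z",np.median(P[k,2]).round(4))
```

```text
t 2.72 pos [ 0.4611 -0.3548  0.1514] yaw -0.4994 w 0.997 F [ 0.7 -0.5 -0.5]
shift now-axes cm [-0.03 -0.03 11.04] turn [ 0.    -0.     0.001] shift end-axes cm [-0.03 -0.03 11.04]
(array([ 0.467 , -0.328 , -0.7854]), np.float64(0.135))
(array([ 0.466 , -0.332 , -0.7854]), np.float64(0.168))
table z 0.0003
table z -0.0001
table z -0.0002
(array([ 0.4552, -0.3444, -0.5559]), np.float64(0.323))
(array([ 0.4563, -0.3393, -0.4062]), np.float64(0.664))
table z -0.0025
table z -0.0031
table z -0.0029
```

View pics/c.png

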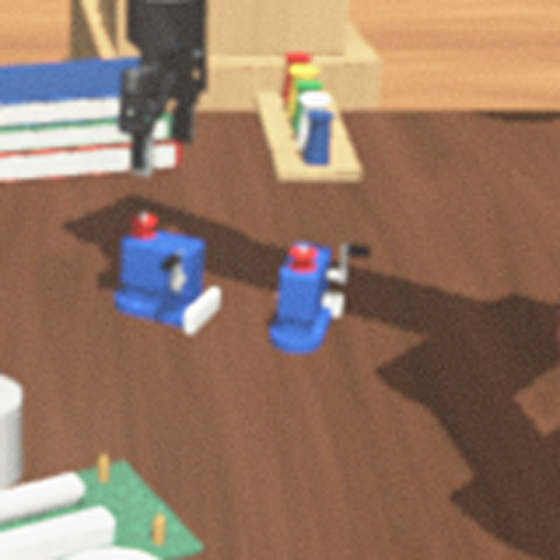

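The picture shows the open gripper (crop ~(160,150)) over the farther winder (~(160,270)), with the other winder clear at ~(305,300). I'll descend and close.

Call:
{"api": "jog_arm", "payload": {"moves": [[[8.54, 0, 0, 1.5, 0, 0, 0], [8.54, 0, 0, 1.5, 0, 0, 0], [8.54, 0, 0, 1.5, 0, 0, 0], [8.54, 0, 0, 1.5, 0, 0, 0], [8.54, 0, 0, 1.5, 0, 0, 0], [8.54, 0, 0, 1.5, 0, 0, 0], [8.54, 0, 0, 1.0, 0, 0, 0], [8.54, 0, 0, 1.0, 0, 0, 0], [8.54, 0, 0, 0, 0, 0, 0], [3.0, 0, 0, 0, 0, 0, 0], [3.0, 0, 0, 0, 0, 0, 0], [3.0, 0, 0, 0, 0, 0, 0], [3.0, 0, 0, 0, 0, 0, 0], [3.0, 0, 0, 0, 0, 0, 0], [3.0, 0, 0, 0, 0, 0, 0], [3.0, 0, 0, 0, 0, 0, 0], [3.0, 0, 0, 0, 0, 0, 0], [3.0, 0, 0, 0, 0, 0, 0]]]}}

```text
time: 4.37
tool_pos: [0.4617, -0.3556, 0.0426]
tool_rot: [0.001, 0.969, -0.248, 0.001]
contact_force: [-1.4, -1.2, 5.4]
gripper_width: 0.439
grasp_force: 61.6
```

Call:
{"api": "jog_arm", "payload": {"moves": [[[3.0, 0, 0, -0.5, 0, 0, 0], [3.0, 0, 0, -1.5, 0, 0, 0], [3.0, 0, 0, -1.5, 0, 0, 0], [3.0, 0, 0, -1.5, 0, 0, 0], [3.0, 0, 0, -1.5, 0, 0, 0], [3.0, 0, 0, -1.5, 0, 0, 0], [3.0, 0, 0, -1.5, 0, 0, 0], [3.0, 0, 0, -1.5, 0, 0, 0], [3.0, 0, 0, -1.0, 0, 0, 0], [3.0, 0, 0, 0, 0, 0, -0.1], [3.0, 0, 0, 0, 0, 0, -0.1], [3.0, 0, 0, 0, 0, 0, -0.1], [3.0, 0, 0, 0, 0, 0, -0.1], [3.0, 0, 0, 0, 0, 0, -0.1], [3.0, 0, 0, 0, 0, 0, -0.1], [3.0, 0, 0, 0, 0, 0, -0.1], [3.0, 0, 0, 0, 0, 0, -0.1], [3.0, 0, 0, 0, 0, 0, -0.1], [3.0, 0, 0, 0, 0, 0, -0.03], [3.0, 0, 0, 0, 0, 0, 0]]]}}

```text
time: 6.03
tool_pos: [0.4603, -0.3539, 0.1597]
tool_rot: [-0.001, 0.977, 0.212, -0.001]
contact_force: [0.2, -0.4, -4.7]
gripper_width: 0.44
grasp_force: 60.9
```

```bash
python3 -c "
from h import *
plan(.467,.0096,.12,.4334)"
```

```text
t 6.03 pos [ 0.4603 -0.3539  0.1597] yaw 0.4282 w 0.44 F [ 0.2 -0.4 -4.7]
shift now-axes cm [ 15.71 -32.78   4.05] turn [-0.003  0.001 -0.005] shift end-axes cm [ 15.87 -32.71   3.97]
```

Call:
{"api": "jog_arm", "payload": {"moves": [[[3.0, 0.6, -1.3, 0, 0, 0, -0.005], [3.0, 1.2, -2.5, 0, 0, 0, 0], [3.0, 1.2, -2.5, 0, 0, 0, 0], [3.0, 1.2, -2.5, 0, 0, 0, 0], [3.0, 1.2, -2.5, 0, 0, 0, 0], [3.0, 1.2, -2.5, 0, 0, 0, 0], [3.0, 1.2, -2.5, 0, 0, 0, 0], [3.0, 1.2, -2.5, 0, 0, 0, 0], [3.0, 1.2, -2.5, 0, 0, 0, 0], [3.0, 1.2, -2.5, 0, 0, 0, 0], [3.0, 1.2, -2.5, 0, 0, 0, 0], [3.0, 1.2, -2.5, 0, 0, 0, 0], [3.0, 1.2, -2.5, 0, 0, 0, 0], [3.0, 0.7, -1.4, 0, 0, 0, 0], [3.0, 0, 0, 0.5, 0, 0, 0], [3.0, 0, 0, 1.0, 0, 0, 0], [3.0, 0, 0, 1.0, 0, 0, 0], [3.0, 0, 0, 1.0, 0, 0, 0], [3.0, 0, 0, 0.5, 0, 0, 0], [3.0, 0, 0, 0, 0, 0, 0]]]}}

```text
time: 7.7
tool_pos: [0.4648, 0.0075, 0.1186]
tool_rot: [-0.001, 0.977, 0.214, -0.002]
contact_force: [-0.9, -0.4, -4.0]
gripper_width: 0.439
grasp_force: 61.5
```

```bash
cat > m2.py <<'E'
from h import *
s=state(); plan(.467,.0096,.06,.4334); t=s["tool_pos"]; zb=t[2]-.0415
for n in("top","side"):
    f=grab_frame(n); cv2.imwrite(f"pics/{n}2.png",f["color"]); print(n)
    # red bobbin / blue cloud / flange
    for nm,te,z,h in(("flange",white,zb+.02,.07),("nose foot",blue,zb+.010,.1)):
        mod=(lambda x,y:box(x,y,-.05,-.042,-.032,.032)) if nm=="flange" else (lambda x,y:np.where(x>.025,np.clip(.5+(.025-np.hypot(x-.025,y))/.003,0,1),box(x,y,-.042,.06,-.025,.025))-box(x,y,-.05,.038,-.019,.019))
        o=t[:2]-.005*np.array([.908,.42])
        print(nm,fit(*plane(f,z,o,h,te,tol=.008),mod,(o[0],o[1],.433)))
    print("rails",fit(*plane(f,.030,(.575,.06),.1,white,tol=.01),rails,(.531,.039,.433)))
    r=regions_of("crank_knob",f); print(r and [(round(a["p"],2),np.round(a["rect"])) for a in r])
E
python3 m2.py
python3 - <<'E'
import cv2
a=cv2.imread("pics/top2.png")[150:290,260:420]; b=cv2.imread("pics/side2.png")[120:260,260:420]
cv2.imwrite("pics/d.png",cv2.resize(cv2.hconcat([a,b]),None,fx=2.5,fy=2.5,interpolation=2))
E
```

```text
t 7.7 pos [0.4648 0.0075 0.1186] yaw 0.4314 w 0.439 F [-0.9 -0.4 -4. ]
shift now-axes cm [ 0.31 -0.09  5.86] turn [-0.003  0.004 -0.002] shift end-axes cm [ 0.29 -0.1   5.86]
top
flange (array([0.46  , 0.0087, 0.4332]), np.float64(0.767))
nose foot (array([0.4578, 0.0062, 0.432 ]), np.float64(-0.08))
rails (array([0.5307, 0.0398, 0.4244]), np.float64(0.453))
[(0.8, array([435., 294.,  32.,  36.])), (0.51, array([331., 245.,  31.,  18.]))]
side
flange (array([0.4564, 0.0228, 0.3217]), np.float64(0.442))
nose foot (array([0.4603, 0.0109, 0.4487]), np.float64(0.169))
rails (array([0.5296, 0.0439, 0.4264]), np.float64(0.527))
[(0.84, array([355., 171.,  43.,  39.])), (0.58, array([394., 144.,  30.,  30.]))]
```

View pics/d.png

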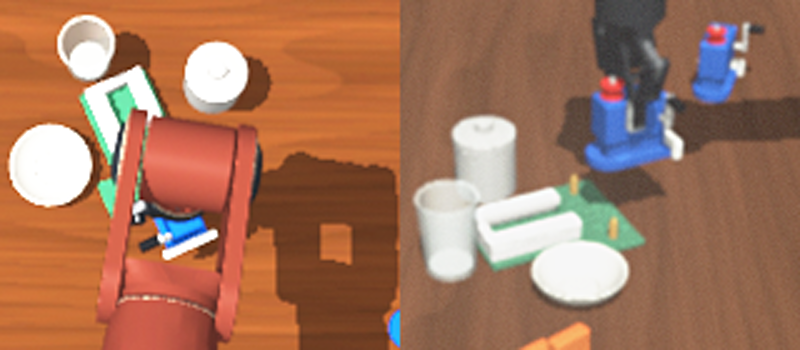

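The picture shows the winder held upright, nose pointing to the mouth, flange visible in the top view. I'll refine the lateral offset.

Run:
```python
from h import *
s=state(); t=s["tool_pos"]; zb=t[2]-.0415; yaw=.4325; c,n=np.cos(yaw),np.sin(yaw)
o=t[:2]-.005*np.array([c,n])
def loc(X,Y,p): return c*(X-p[0])+n*(Y-p[1]), -n*(X-p[0])+c*(Y-p[1])
def prof(f,z,ctr,half,te,p,xs,tol,lab):
    X,Y,m=plane(f,z,ctr,half,te,tol=tol,step=.0005); x,y=loc(X,Y,p); out=[]
    for a in xs:
        k=m&(abs(x-a)<.001); yy=np.sort(y[k])*1000
        out.append((round(a*1000),len(yy),yy[[0,-1]].round(1).tolist() if len(yy) else None))
    print(lab,out)
for nme in("top","side"):
    f=grab_frame(nme); print(nme)
    prof(f,zb+.02,o,.08,white,o,(-.049,-.047,-.045,-.043),.01,"flange")
    prof(f,zb+.01,o,.08,blue,o,(-.04,.02,.03,.04,.045),.01,"foot")
    prof(f,zb+.078,o,.06,blue,o,(-.035,-.03,-.025,-.02,.03),.01,"body")
    p=(.5307,.0395)
    prof(f,.03,(.57,.055),.1,white,p,(.01,.03,.05,.07,.09,.1),.01,"rails")
    prof(f,.008,(.53,.03),.12,green,p,(-.06,-.045,-.02),.01,"board")
    prof(f,.008,(.57,.055),.1,green,p,(.02,.05,.08),.01,"slot")
```

```text
top
flange [(-49, 274, [-27.9, 33.8]), (-47, 498, [-28.7, 34.3]), (-45, 510, [-29.8, 33.7]), (-43, 511, [-30.6, 34.0])]
foot [(-40, 118, [-22.0, 25.8]), (20, 0, None), (30, 0, None), (40, 0, None), (45, 0, None)]
body [(-35, 282, [-14.0, 21.7]), (-30, 303, [-16.3, 21.9]), (-25, 191, [-15.5, 23.2]), (-20, 44, [14.6, 21.3]), (30, 0, None)]
rails [(10, 72, [70.0, 83.4]), (30, 150, [-91.1, 78.2]), (50, 375, [-80.5, 84.4]), (70, 440, [-37.5, 90.2]), (90, 313, [-37.8, 35.3]), (100, 597, [-37.7, 37.4])]
board [(-60, 0, None), (-45, 13, [64.9, 67.2]), (-20, 154, [16.0, 68.4])]
slot [(20, 42, [-7.6, 43.0]), (50, 93, [-46.4, 43.5]), (80, 350, [-47.1, 43.5])]
side
flange [(-49, 0, None), (-47, 66, [2.6, 39.5]), (-45, 235, [2.4, 41.3]), (-43, 237, [5.8, 41.4])]
foot [(-40, 18, [6.6, 10.9]), (20, 175, [7.3, 31.1]), (30, 282, [-15.4, 32.5]), (40, 360, [-16.9, 32.8]), (45, 271, [-13.2, 30.0])]
body [(-35, 0, None), (-30, 45, [16.9, 23.9]), (-25, 45, [26.1, 35.9]), (-20, 10, [39.4, 42.6]), (30, 72, [16.4, 28.7])]
rails [(10, 411, [-33.4, 86.1]), (30, 435, [-92.9, 81.3]), (50, 507, [-86.5, 76.2]), (70, 537, [-95.9, 84.3]), (90, 424, [-111.7, 44.3]), (100, 454, [-14.9, 43.9])]
board [(-60, 665, [-60.8, 72.3]), (-45, 878, [-60.8, 76.6]), (-20, 1049, [-67.9, 68.6])]
slot [(20, 84, [-27.7, -14.9]), (50, 128, [-25.7, 42.6]), (80, 202, [-27.2, 50.0])]
```

Call:
{"api": "jog_arm", "payload": {"moves": [[[3.0, 0, 0, 0.7, 0, 0, 0], [3.0, 0, 0, 0.8, 0, 0, 0], [3.0, 0, 0, 0.8, 0, 0, 0], [3.0, 0, 0, 0.8, 0, 0, 0], [3.0, 0, 0, 0.8, 0, 0, 0], [3.0, 0, 0, 0.8, 0, 0, 0], [3.0, 0, 0, 0.8, 0, 0, 0], [3.0, 0, 0, 0.8, 0, 0, 0], [3.0, 0, 0, 0.3, 0, 0, 0], [3.0, 0, 0, 0, 0, 0, 0], [3.0, 0, 0, 0, 0, 0, 0]]]}}

```text
time: 8.92
tool_pos: [0.4665, 0.0079, 0.0552]
tool_rot: [-0.0, 0.977, 0.215, -0.0]
contact_force: [0.4, -0.7, -3.4]
gripper_width: 0.435
grasp_force: 61.5
```

```bash
cat > q.py <<'E'
from h import *
import sys
s=state(); c,n=np.cos(.4325),np.sin(.4325); p=np.array([.5307,.0395])
d=s["tool_pos"][:2]-p; F=s["contact_force"]
plan(*[.5,0,.05],.4325)
print("tcp in track mm: x %.1f y %.1f z %.1f"%((c*d[0]+n*d[1])*1e3,(-n*d[0]+c*d[1])*1e3,s["tool_pos"][2]*1e3),"F along %.1f lat %.1f z %.1f"%(c*F[0]+n*F[1],-n*F[0]+c*F[1],F[2]),"T",s["ft_torque"].round(2))
E
python3 q.py
```

```text
t 8.92 pos [0.4665 0.0079 0.0552] yaw 0.4327 w 0.435 F [ 0.4 -0.7 -3.4]
shift now-axes cm [2.71 2.12 0.51] turn [-0.  0.  0.] shift end-axes cm [2.71 2.12 0.52]
tcp in track mm: x -71.5 y -1.8 z 55.2 F along 0.1 lat -0.8 z -3.4 T [-0.01  0.01  0.08]
```

Call:
{"api": "jog_arm", "payload": {"moves": [[[3.0, 0, 0, 0.3, 0, 0, 0], [3.0, 0, 0, 0, 0, 0, 0], [3.0, 0.5, 0, 0, 0, 0, 0], [3.0, 0.5, 0, 0, 0, 0, 0], [3.0, 0.5, 0, 0, 0, 0, 0], [3.0, 0.5, 0, 0, 0, 0, 0], [3.0, 0.5, 0, 0, 0, 0, 0], [3.0, 0.5, 0, 0, 0, 0, 0], [3.0, 0.4, 0, 0, 0, 0, 0], [3.0, 0.4, 0, 0, 0, 0, 0], [3.0, 0, 0, 0, 0, 0, 0]]]}}

```text
time: 9.83
tool_pos: [0.5018, 0.0241, 0.0524]
tool_rot: [0.0, 0.977, 0.215, 0.0]
contact_force: [-0.9, -0.4, -4.5]
gripper_width: 0.431
grasp_force: 61.5
```

```bash
python3 q.py
```

```text
t 9.83 pos [0.5018 0.0241 0.0524] yaw 0.4331 w 0.431 F [-0.9 -0.4 -4.5]
shift now-axes cm [-1.17  2.11  0.24] turn [ 0.    -0.001  0.001] shift end-axes cm [-1.17  2.11  0.24]
tcp in track mm: x -32.7 y -1.9 z 52.4 F along -1.0 lat 0.0 z -4.5 T [-0.01 -0.04  0.02]
```

Call:
{"api": "jog_arm", "payload": {"moves": [[[3.0, 0.5, 0, 0, 0, 0, 0], [3.0, 0.5, 0, 0, 0, 0, 0], [3.0, 0.5, 0, 0, 0, 0, 0], [3.0, 0.5, 0, 0, 0, 0, 0], [3.0, 0, 0, 0, 0, 0, 0]]]}}

```text
time: 10.25
tool_pos: [0.5203, 0.0325, 0.0526]
tool_rot: [0.0, 0.977, 0.215, 0.001]
contact_force: [0.1, -0.5, -3.7]
gripper_width: 0.44
grasp_force: 61.5
```

```bash
python3 q.py
```

```text
t 10.25 pos [0.5203 0.0325 0.0526] yaw 0.4331 w 0.44 F [ 0.1 -0.5 -3.7]
shift now-axes cm [-3.21  2.1   0.26] turn [ 0.    -0.001  0.001] shift end-axes cm [-3.2   2.1   0.26]
tcp in track mm: x -12.4 y -2.0 z 52.6 F along -0.1 lat -0.5 z -3.7 T [ 0.03 -0.06 -0.02]
```

Call:
{"api": "jog_arm", "payload": {"moves": [[[3.0, 0.5, 0, 0, 0, 0, 0], [3.0, 0.5, 0, 0, 0, 0, 0], [3.0, 0.5, 0, 0, 0, 0, 0], [3.0, 0.5, 0, 0, 0, 0, 0], [3.0, 0.5, 0, 0, 0, 0, 0], [3.0, 0.5, 0, 0, 0, 0, 0], [3.0, 0.5, 0, 0, 0, 0, 0], [3.0, 0.5, 0, 0, 0, 0, 0], [3.0, 0, 0, 0, 0, 0, 0]]]}}

```text
time: 11.0
tool_pos: [0.5565, 0.0493, 0.0525]
tool_rot: [0.0, 0.977, 0.215, 0.0]
contact_force: [0.5, 0.7, -3.9]
gripper_width: 0.437
grasp_force: 61.5
```

```bash
python3 q.py
```

```text
t 11.0 pos [0.5565 0.0493 0.0525] yaw 0.4331 w 0.437 F [ 0.5  0.7 -3.9]
shift now-axes cm [-7.2   2.11  0.25] turn [ 0.    -0.001  0.001] shift end-axes cm [-7.2   2.11  0.25]
tcp in track mm: x 27.6 y -1.9 z 52.5 F along 0.7 lat 0.4 z -3.9 T [ 0.04 -0.03 -0.  ]
```

Call:
{"api": "jog_arm", "payload": {"moves": [[[3.0, 0.5, 0, 0, 0, 0, 0], [3.0, 0.4, 0, 0, 0, 0, 0], [3.0, 0.3, 0, 0, 0, 0, 0], [3.0, 0.2, 0, 0, 0, 0, 0], [3.0, 0.2, 0, 0, 0, 0, 0], [3.0, 0, 0, 0.15, 0, 0, 0], [3.0, 0, 0, 0, 0, 0, 0]]]}}

```text
time: 11.58
tool_pos: [0.5701, 0.0557, 0.0507]
tool_rot: [0.0, 0.977, 0.215, 0.0]
contact_force: [0.3, -0.2, -4.4]
gripper_width: 0.436
grasp_force: 61.8
```

```bash
python3 q.py
```

```text
t 11.58 pos [0.5701 0.0557 0.0507] yaw 0.4328 w 0.436 F [ 0.3 -0.2 -4.4]
shift now-axes cm [-8.7   2.12  0.07] turn [ 0. -0.  0.] shift end-axes cm [-8.7   2.12  0.07]
tcp in track mm: x 42.6 y -1.8 z 50.7 F along 0.2 lat -0.3 z -4.4 T [ 0.03 -0.05 -0.02]
```

Call:
{"api": "jog_arm", "payload": {"moves": [[[3.0, 0.15, 0, 0, 0, 0, 0], [3.0, 0.15, 0, 0, 0, 0, 0], [3.0, 0.1, 0, 0, 0, 0, 0], [3.0, 0, 0, 0, 0, 0, 0]]]}}

```text
time: 11.92
tool_pos: [0.5732, 0.0572, 0.0507]
tool_rot: [0.0, 0.977, 0.215, -0.001]
contact_force: [-3.4, -1.2, -1.9]
gripper_width: 0.44
grasp_force: 61.9
```

```bash
python3 q.py
```

```text
t 11.92 pos [0.5732 0.0572 0.0507] yaw 0.433 w 0.44 F [-3.4 -1.2 -1.9]
shift now-axes cm [-9.04  2.12  0.09] turn [-0.     0.002  0.001] shift end-axes cm [-9.04  2.13  0.07]
tcp in track mm: x 46.0 y -1.7 z 50.7 F along -3.6 lat 0.3 z -1.9 T [-0.18  0.44  0.07]
```

Call:
{"api": "jog_arm", "payload": {"moves": [[[3.0, 0.1, 0, 0, 0, 0, 0], [3.0, 0.1, 0, 0, 0, 0, 0], [3.0, 0, 0, 0, 0, 0, 0]]]}}

```text
time: 12.17
tool_pos: [0.5733, 0.0572, 0.0508]
tool_rot: [0.0, 0.977, 0.215, -0.003]
contact_force: [-10.1, -4.9, 4.5]
gripper_width: 0.44
grasp_force: 62.8
```

```bash
python3 q.py
```

```text
t 12.17 pos [0.5733 0.0572 0.0508] yaw 0.4334 w 0.44 F [-10.1  -4.9   4.5]
shift now-axes cm [-9.05  2.11  0.14] turn [-0.001  0.007  0.001] shift end-axes cm [-9.05  2.12  0.08]
tcp in track mm: x 46.1 y -1.8 z 50.8 F along -11.2 lat -0.2 z 4.5 T [-0.67  1.46  0.16]
```

Call:
{"api": "jog_arm", "payload": {"moves": [[[3.0, -0.15, 0, 0, 0, 0, 0], [3.0, 0, 0, 0, 0, 0, 0], [6.5, 0, 0, 0, 0, 0, 0], [6.5, 0, 0, 0, 0, 0, 0], [6.5, 0, 0, 0, 0, 0, 0], [6.5, 0, 0, 0, 0, 0, 0], [6.5, 0, 0, -0.5, 0, 0, 0], [6.5, 0, 0, -1.5, 0, 0, 0], [6.5, 0, 0, -2.0, 0, 0, 0], [6.5, 0, 0, -2.0, 0, 0, 0], [6.5, 0, 0, -2.0, 0, 0, 0], [6.5, 0, 0, -2.0, 0, 0, 0], [6.5, 0, 0, -2.0, 0, 0, 0], [6.5, 0, 0, 0, 0, 0, 0]]]}}

```text
time: 13.33
tool_pos: [0.5772, 0.0576, 0.1768]
tool_rot: [0.001, 0.977, 0.215, 0.005]
contact_force: [0.7, -0.1, 1.4]
gripper_width: 0.763
grasp_force: 0.0
```

```bash
python3 -c "
from h import *
plan(.5315,.3089,.18,.686)"
```

```text
t 13.33 pos [0.5772 0.0576 0.1768] yaw 0.4329 w 0.763 F [ 0.7 -0.1  1.4]
shift now-axes cm [  6.39 -24.72  -0.36] turn [ 0.005 -0.008 -0.253] shift end-axes cm [ 12.38 -22.34  -0.32]
```

Call:
{"api": "jog_arm", "payload": {"moves": [[[8.54, 0.64, -2.47, 0, 0, 0, 0], [8.54, 0.64, -2.47, 0, 0, 0, 0], [8.54, 0.64, -2.47, 0, 0, 0, 0], [8.54, 0.64, -2.47, 0, 0, 0, 0], [8.54, 0.64, -2.47, 0, 0, 0, 0], [8.54, 0.64, -2.47, 0, 0, 0, 0], [8.54, 0.64, -2.47, 0, 0, 0, 0], [8.54, 0.64, -2.47, 0, 0, 0, 0], [8.54, 0.64, -2.47, 0, 0, 0, 0], [8.54, 0.64, -2.47, 0, 0, 0, 0], [8.54, 0, 0, 0, 0.005, -0.008, -0.12], [8.54, 0, 0, 0, 0, 0, -0.12], [8.54, 0, 0, 0, 0, 0, -0.013], [8.54, 0, 0, 0, 0, 0, 0]]]}}

```text
time: 14.5
tool_pos: [0.5283, 0.3086, 0.1701]
tool_rot: [-0.002, 0.942, 0.335, -0.005]
contact_force: [0.8, -0.2, 0.2]
gripper_width: 0.999
grasp_force: 0.0
```

Run:
```python
from h import *
plan(.5315,.3089,.073,.686)
f=grab_frame("top")
print("rails",fit(*plane(f,.030,(.575,.06),.1,white,tol=.01),rails,(.531,.039,.433)))
c,n=np.cos(.4334),np.sin(.4334)
print("flange",fit(*plane(f,.028,(.52,.035),.06,white,tol=.006),lambda x,y:box(x,y,-.008,0,-.032,.032),(.5307,.039,.4334)))
print("body",fit(*plane(f,.086,(.57,.055),.07,blue,tol=.008),body,(.569,.056,.433)))
g=grab_frame("side"); a=f["color"][150:290,220:380]; b=g["color"][120:260,260:420]
cv2.imwrite("pics/e.png",cv2.resize(cv2.hconcat([a,b]),None,fx=2.5,fy=2.5,interpolation=2))
```

```text
t 14.5 pos [0.5283 0.3086 0.1701] yaw 0.6836 w 0.999 F [ 0.8 -0.2  0.2]
shift now-axes cm [0.34 0.24 9.71] turn [-0.007  0.008 -0.002] shift end-axes cm [0.26 0.18 9.71]
rails (array([0.5303, 0.0383, 0.4378]), np.float64(0.498))
flange (array([0.5301, 0.0404, 0.428 ]), np.float64(0.227))
body (array([0.5674, 0.0572, 0.434 ]), np.float64(0.704))
```

View pics/e.png

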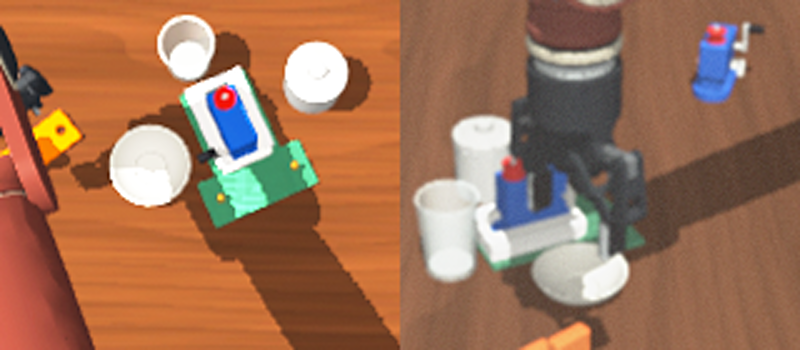

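The picture shows the winder home, with its flange against the rail ends (~(262,150)) and the bystanders where they were; the gripper is above the keeper. I'll grasp the keeper.

Call:
{"api": "jog_arm", "payload": {"moves": [[[8.54, 0.26, 0.18, 0, -0.007, 0.008, -0.002], [8.54, 0, 0, 1.5, 0, 0, 0], [8.54, 0, 0, 2.0, 0, 0, 0], [8.54, 0, 0, 2.0, 0, 0, 0], [8.54, 0, 0, 2.0, 0, 0, 0], [8.54, 0, 0, 2.0, 0, 0, 0], [8.54, 0, 0, 2.0, 0, 0, 0], [8.54, 0, 0, 1.0, 0, 0, 0], [8.54, 0, 0, 0.5, 0, 0, 0], [8.54, 0, 0, 0, 0, 0, 0], [1.0, 0, 0, 0, 0, 0, 0], [1.0, 0, 0, 0, 0, 0, 0], [1.0, 0, 0, 0, 0, 0, 0], [1.0, 0, 0, 0, 0, 0, 0], [1.0, 0, 0, 0, 0, 0, 0], [1.0, 0, 0, 0, 0, 0, 0], [1.0, 0, 0, 0, 0, 0, 0], [1.0, 0, 0, 0, 0, 0, 0], [1.0, 0, 0, 0, 0, 0, 0], [1.0, 0, 0, 0, 0, 0, 0]]]}}

```text
time: 16.27
tool_pos: [0.5325, 0.3092, 0.0415]
tool_rot: [0.0, 0.941, 0.337, 0.001]
contact_force: [1.2, -0.3, 5.0]
gripper_width: 0.177
grasp_force: 60.3
```

```bash
python3 -c "
from h import *
plan(.5315,.3089,.18,.433)"
```

```text
t 16.27 pos [0.5325 0.3092 0.0415] yaw 0.6878 w 0.177 F [ 1.2 -0.3  5. ]
shift now-axes cm [ -0.06  -0.03 -13.85] turn [ 0.001 -0.003  0.255] shift end-axes cm [-1.000e-01 -1.000e-02 -1.385e+01]
```

Call:
{"api": "jog_arm", "payload": {"moves": [[[1.0, 0, 0, -0.5, 0, 0, 0], [1.0, 0, 0, -1.5, 0, 0, 0], [1.0, 0, 0, -2.0, 0, 0, 0], [1.0, 0, 0, -2.0, 0, 0, 0], [1.0, 0, 0, -2.0, 0, 0, 0], [1.0, 0, 0, -2.0, 0, 0, 0], [1.0, 0, 0, -1.0, 0, 0, 0], [1.0, 0, 0, 0, 0, 0, 0.1], [1.0, 0, 0, 0, 0, 0, 0.1], [1.0, 0, 0, 0, 0, 0, 0.055], [1.0, 0, 0, 0, 0, 0, 0]]]}}

```text
time: 17.18
tool_pos: [0.5309, 0.3085, 0.1494]
tool_rot: [0.0, 0.977, 0.214, -0.001]
contact_force: [0.1, 0.3, -2.3]
gripper_width: 0.175
grasp_force: 59.6
```

```bash
python3 -c "
from h import *
plan(.5021,.0239,.15,.433)
f=grab_frame('top'); s=state(); t=s['tool_pos']; zb=t[2]-.0415
print(fit(*plane(f,zb+.01,t[:2],.1,orange,tol=.008),plate,(t[0],t[1],.433)))
f=grab_frame('side')
o2=lambda b,g,r:(r>110)&(r>b+50)&(g>50)
for b in (0,.003):print(fit(*plane(f,zb+.01-b,t[:2],.1,o2,tol=.01),plate,(t[0],t[1],.433)))
"
```

```text
t 17.18 pos [0.5309 0.3085 0.1494] yaw 0.4319 w 0.175 F [ 0.1  0.3 -2.3]
shift now-axes cm [-14.53  24.64  -0.04] turn [ 0.     0.001 -0.001] shift end-axes cm [-14.56  24.63  -0.06]
(array([0.5251, 0.3067, 0.4935]), np.float64(0.397))
(array([0.5322, 0.3131, 0.4752]), np.float64(0.578))
(array([0.5334, 0.3095, 0.499 ]), np.float64(0.599))
```

Call:
{"api": "jog_arm", "payload": {"moves": [[[1.0, -0.6, 1.0, -0.5, 0, 0, 0], [1.0, -1.2, 2.0, -0.5, 0, 0, 0], [1.0, -1.2, 2.0, -0.5, 0, 0, 0], [1.0, -1.2, 2.0, 0, 0, 0, 0], [1.0, -1.2, 2.0, 0, 0, 0, 0], [1.0, -1.2, 2.0, 0, 0, 0, 0], [1.0, -1.2, 2.0, 0, 0, 0, 0], [1.0, -1.2, 2.0, 0, 0, 0, 0], [1.0, -1.2, 2.0, 0, 0, 0, 0], [1.0, -1.2, 2.0, 0, 0, 0, 0], [1.0, -1.2, 2.0, 0, 0, 0, 0], [1.0, -1.2, 2.0, 0, 0, 0, 0], [1.0, -0.7, 1.5, 0, 0, 0, 0], [1.0, 0, 0, 0, 0, 0, 0], [1.0, 0, 0, 0, 0, 0, 0]]]}}

```text
time: 18.53
tool_pos: [0.5026, 0.0248, 0.1658]
tool_rot: [-0.0, 0.977, 0.214, 0.001]
contact_force: [-0.7, 0.6, -2.1]
gripper_width: 0.175
grasp_force: 59.6
```

```bash
cat > m3.py <<'E'
from h import *
plan(.5021,.0239,.09,.433)
s=state(); t=s['tool_pos']; zb=t[2]-.0415
o2=lambda b,g,r:(r>110)&(r>b+50)&(g>50)
out=[]
for n in("top","side"):
    f=grab_frame(n); out.append(f["color"])
    print(n,fit(*plane(f,zb+.01,t[:2],.1,orange if n=="top" else o2,tol=.01),plate,(t[0],t[1],.433)))
    print(fit(*plane(f,.030,(.575,.06),.1,white,tol=.01),rails,(.531,.039,.433)))
import sys
a=out[0][170:270,260:420]; b=out[1][140:240,280:440]
cv2.imwrite(sys.argv[1],cv2.resize(cv2.vconcat([a,b]),None,fx=3,fy=3,interpolation=2))
E
python3 m3.py pics/f.png
```

```text
t 18.53 pos [0.5026 0.0248 0.1658] yaw 0.4312 w 0.175 F [-0.7  0.6 -2.1]
shift now-axes cm [-0.09  0.06  7.58] turn [ 0.    -0.001 -0.002] shift end-axes cm [-0.08  0.06  7.58]
top (array([0.491 , 0.0213, 0.6217]), np.float64(0.243))
(array([0.5449, 0.051 , 0.4019]), np.float64(0.043))
side (array([0.5041, 0.0313, 0.4847]), np.float64(0.553))
(array([0.5306, 0.0426, 0.4444]), np.float64(0.36))
```

View pics/f.png

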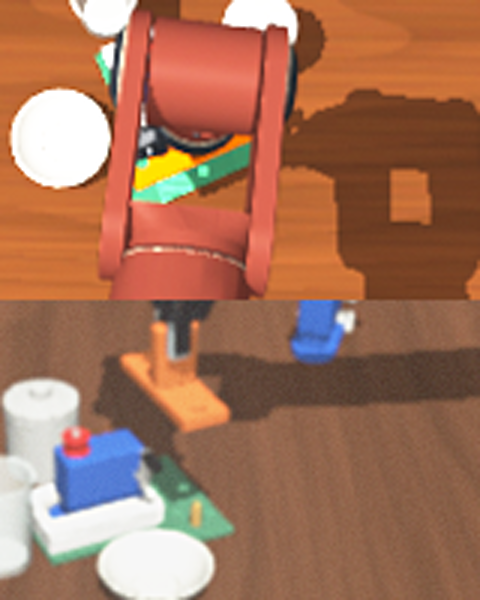

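The picture shows the keeper held over the board (side crop ~(175,390)) with the near pin visible at ~(195,513), so it is still high. I'll lower it to just above the pins.

Call:
{"api": "jog_arm", "payload": {"moves": [[[1.0, -0.08, 0.06, 1.0, 0, 0, 0], [1.0, 0, 0, 1.5, 0, 0, 0], [1.0, 0, 0, 1.5, 0, 0, 0], [1.0, 0, 0, 1.5, 0, 0, 0], [1.0, 0, 0, 1.5, 0, 0, 0], [1.0, 0, 0, 0.8, 0, 0, -0.002], [1.0, 0, 0, 0, 0, 0, 0], [1.0, 0, 0, 0, 0, 0, 0]]]}}

```text
time: 19.3
tool_pos: [0.5021, 0.0253, 0.0871]
tool_rot: [-0.0, 0.976, 0.216, 0.0]
contact_force: [-0.2, -0.3, -2.1]
gripper_width: 0.172
grasp_force: 59.6
```

```bash
python3 m3.py pics/g.png
```

```text
t 19.3 pos [0.5021 0.0253 0.0871] yaw 0.4357 w 0.172 F [-0.2 -0.3 -2.1]
shift now-axes cm [-0.06  0.12 -0.29] turn [-0.    -0.     0.003] shift end-axes cm [-0.06  0.12 -0.29]
top (array([0.4955, 0.0246, 0.4755]), np.float64(0.227))
(array([0.5321, 0.0396, 0.4389]), np.float64(0.159))
side (array([0.5015, 0.0287, 0.4103]), np.float64(0.503))
(array([0.5304, 0.0427, 0.4476]), np.float64(0.353))
```

View pics/g.png

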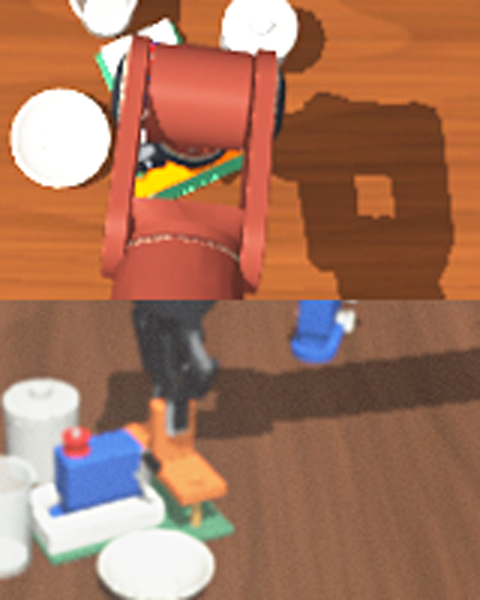

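Run:
```python
from h import *
s=state(); t=s['tool_pos']; zb=t[2]-.0415
f=grab_frame("side")
yaw=.4335; c,n=np.cos(yaw),np.sin(yaw); p=(.5305,.0425)
o2=lambda b,g,r:(r>100)&(r>b+50)&(g>45)
def prof(z,te,along,vals,lim,tol,lab,ctr=(.51,.04)):
    X,Y,m=plane(f,z,ctr,.12,te,tol=tol,step=.0005); x=c*(X-p[0])+n*(Y-p[1]); y=-n*(X-p[0])+c*(Y-p[1])
    A,B=(x,y) if along=="x" else (y,x)
    print(lab,[(v,len(q),(q[[0,-1]]*1000).round(1).tolist() if len(q) else None) for v in vals for q in [np.sort(B[m&(abs(A-v/1000)<.001)&(B>lim[0])&(B<lim[1])])]])
for b in(0,-.003):
  prof(zb+.01+b,o2,"x",(-45,-40,-35,-30,-25),(.02,.09),.012,"plate y-end")
  prof(zb+.01+b,o2,"y",(25,35,42,58,62),(-.08,.0),.012,"plate x-edges")
g0=cv2.imread("pics/side0.png"); f["color"]=g0; f["depth"][:]=0
# clean frame: pins/board, no depth test
gr=lambda b,g,r:(g>r+15)
br=lambda b,g,r:(r>b+50)&(r>g+15)&(g>90)
prof(.008,gr,"x",(-55,-50,-20,-12),(-.1,.1),9,"board y")
prof(.008,gr,"y",(-60,-40,-20,0,20,),(-.09,.0),9,"board x")
prof(.030,white,"x",(20,40,60,80,),(-.06,.1),9,"rails y")
for z in(.032,.03):
  X,Y,m=plane(f,z,(.51,.04),.12,br,tol=9,step=.0005);x=c*(X-p[0])+n*(Y-p[1]); y=-n*(X-p[0])+c*(Y-p[1])
  for q in(50,-50):
    k=m&(np.hypot(x+.034,y-q/1000)<.025); print("pin",z,q,k.sum(),[np.round(1e3*np.percentile(w[k],[0,50,100]),1).tolist() for w in(x,y)] if k.any() else 0)
```

```text
plate y-end [(-45, 409, [20.1, 71.3]), (-40, 408, [20.0, 71.3]), (-35, 375, [20.2, 70.3]), (-30, 373, [20.1, 72.0]), (-25, 356, [20.0, 71.9])]
plate x-edges [(25, 366, [-52.6, -4.3]), (35, 385, [-53.4, -4.4]), (42, 365, [-53.1, -6.7]), (58, 357, [-53.4, -7.6]), (62, 363, [-53.8, -7.0])]
plate y-end [(-45, 395, [20.1, 69.1]), (-40, 409, [20.0, 71.3]), (-35, 392, [20.2, 69.9]), (-30, 380, [20.1, 69.1]), (-25, 402, [20.0, 70.4])]
plate x-edges [(25, 393, [-55.3, -6.2]), (35, 382, [-55.0, -5.7]), (42, 404, [-55.6, -4.6]), (58, 397, [-56.1, -5.3]), (62, 376, [-54.2, -6.3])]
board y [(-55, 1156, [-71.0, 73.5]), (-50, 1034, [-69.8, 74.1]), (-20, 1088, [-71.3, 65.4]), (-12, 547, [-46.9, 50.6])]
board x [(-60, 297, [-63.3, -14.7]), (-40, 433, [-62.1, -7.1]), (-20, 501, [-62.3, -0.1]), (0, 386, [-63.5, -15.2]), (20, 379, [-63.3, -5.8])]
rails y [(20, 1159, [-44.8, 100.0]), (40, 1187, [-59.9, 99.9]), (60, 1256, [-60.0, 99.8]), (80, 1134, [-60.0, 92.3])]
pin 0.032 50 1777 [[-59.0, -50.5, -17.7], [30.9, 55.3, 72.7]]
pin 0.032 -50 6226 [[-58.9, -33.3, -9.0], [-74.9, -54.1, -27.4]]
pin 0.03 50 1638 [[-59.0, -50.9, -18.2], [32.0, 55.1, 72.5]]
pin 0.03 -50 5780 [[-58.9, -33.1, -9.0], [-74.9, -55.2, -27.4]]
```

Call:
{"api": "jog_arm", "payload": {"moves": [[[1.0, -0.1, 0.12, 0, 0, 0, 0.002], [1.0, 0, 0, 0, 0, 0, 0], [1.0, 0, 0, 0.5, 0, 0, 0], [1.0, 0, 0, 0.5, 0, 0, 0], [1.0, 0, 0, 0.3, 0, 0, 0], [1.0, 0, 0, 0.2, 0, 0, 0], [1.0, 0, 0, 0.2, 0, 0, 0], [1.0, 0, 0, 0.1, 0, 0, 0], [1.0, 0, 0, 0, 0, 0, 0]]]}}

```text
time: 20.2
tool_pos: [0.5019, 0.0233, 0.0693]
tool_rot: [-0.0, 0.977, 0.215, 0.0]
contact_force: [0.4, 0.3, -1.0]
gripper_width: 0.176
grasp_force: 59.6
```

```bash
python3 q.py
```

```text
t 20.2 pos [0.5019 0.0233 0.0693] yaw 0.4328 w 0.176 F [ 0.4  0.3 -1. ]
shift now-axes cm [-1.15  2.04  1.93] turn [-0.    -0.001  0.   ] shift end-axes cm [-1.15  2.04  1.93]
tcp in track mm: x -32.9 y -2.6 z 69.3 F along 0.5 lat 0.1 z -1.0 T [-0.02 -0.02 -0.  ]
```

Call:
{"api": "jog_arm", "payload": {"moves": [[[1.0, 0, 0, 0.2, 0, 0, 0], [1.0, 0, 0, 0.2, 0, 0, 0], [1.0, 0, 0, 0, 0, 0, 0]]]}}

```text
time: 20.45
tool_pos: [0.5019, 0.0234, 0.0653]
tool_rot: [-0.0, 0.977, 0.215, 0.0]
contact_force: [-1.1, -0.2, -1.5]
gripper_width: 0.175
grasp_force: 59.6
```

```bash
python3 q.py
```

```text
t 20.45 pos [0.5019 0.0234 0.0653] yaw 0.4328 w 0.175 F [-1.1 -0.2 -1.5]
shift now-axes cm [-1.15  2.04  1.53] turn [-0.    -0.001  0.   ] shift end-axes cm [-1.15  2.04  1.53]
tcp in track mm: x -32.9 y -2.6 z 65.3 F along -1.1 lat 0.3 z -1.5 T [ 0.   -0.01  0.05]
```

Free so far with the pins in the holes; continue.

Call:
{"api": "jog_arm", "payload": {"moves": [[[1.0, 0, 0, 0.2, 0, 0, 0], [1.0, 0, 0, 0.2, 0, 0, 0], [1.0, 0, 0, 0.2, 0, 0, 0], [1.0, 0, 0, 0, 0, 0, 0]]]}}

```text
time: 20.78
tool_pos: [0.5017, 0.0233, 0.0591]
tool_rot: [-0.0, 0.977, 0.215, 0.0]
contact_force: [-1.1, -0.1, -0.8]
gripper_width: 0.174
grasp_force: 59.6
```

```bash
python3 q.py
```

```text
t 20.78 pos [0.5017 0.0233 0.0591] yaw 0.4327 w 0.174 F [-1.1 -0.1 -0.8]
shift now-axes cm [-1.14  2.05  0.9 ] turn [-0. -0.  0.] shift end-axes cm [-1.14  2.05  0.91]
tcp in track mm: x -33.1 y -2.5 z 59.1 F along -1.0 lat 0.3 z -0.8 T [ 0.02 -0.02 -0.03]
```

Call:
{"api": "jog_arm", "payload": {"moves": [[[1.0, 0, 0, 0.2, 0, 0, 0], [1.0, 0, 0, 0.2, 0, 0, 0], [1.0, 0, 0, 0.2, 0, 0, 0], [1.0, 0, 0, 0.2, 0, 0, 0], [1.0, 0, 0, 0, 0, 0, 0]]]}}

```text
time: 21.2
tool_pos: [0.5017, 0.0234, 0.0511]
tool_rot: [-0.0, 0.977, 0.215, 0.0]
contact_force: [-0.1, -0.4, -1.4]
gripper_width: 0.171
grasp_force: 59.6
```

```bash
python3 q.py
```

```text
t 21.2 pos [0.5017 0.0234 0.0511] yaw 0.4328 w 0.171 F [-0.1 -0.4 -1.4]
shift now-axes cm [-1.14  2.05  0.1 ] turn [-0. -0.  0.] shift end-axes cm [-1.14  2.05  0.11]
tcp in track mm: x -33.1 y -2.5 z 51.1 F along -0.3 lat -0.3 z -1.4 T [ 0.01  0.03 -0.05]
```

Call:
{"api": "jog_arm", "payload": {"moves": [[[1.0, 0, 0, 0.1, 0, 0, 0], [1.0, 0, 0, 0.1, 0, 0, 0], [1.0, 0, 0, 0, 0, 0, 0]]]}}

```text
time: 21.45
tool_pos: [0.5022, 0.0233, 0.0496]
tool_rot: [0.0, 0.977, 0.215, 0.001]
contact_force: [0.4, 0.2, -1.0]
gripper_width: 0.176
grasp_force: 59.6
```

```bash
python3 q.py
```

```text
t 21.45 pos [0.5022 0.0233 0.0496] yaw 0.4328 w 0.176 F [ 0.4  0.2 -1. ]
shift now-axes cm [-1.18  2.02 -0.04] turn [ 0.    -0.001  0.   ] shift end-axes cm [-1.18  2.02 -0.04]
tcp in track mm: x -32.6 y -2.8 z 49.6 F along 0.5 lat 0.1 z -1.0 T [-0.01  0.   -0.04]
```

Call:
{"api": "jog_arm", "payload": {"moves": [[[1.0, 0, 0, 0.1, 0, 0, 0], [1.0, 0, 0, 0.05, 0, 0, 0], [1.0, 0, 0, 0, 0, 0, 0], [1.0, 0, 0, 0, 0, 0, 0]]]}}

```text
time: 21.78
tool_pos: [0.5025, 0.0233, 0.0496]
tool_rot: [0.0, 0.977, 0.215, 0.001]
contact_force: [-4.3, -0.1, 7.5]
gripper_width: 0.174
grasp_force: 60.8
```

```bash
python3 q.py
```

```text
t 21.78 pos [0.5025 0.0233 0.0496] yaw 0.433 w 0.174 F [-4.3 -0.1  7.5]
shift now-axes cm [-1.2   2.02 -0.04] turn [ 0.    -0.001  0.   ] shift end-axes cm [-1.2   2.02 -0.04]
tcp in track mm: x -32.4 y -2.8 z 49.6 F along -3.9 lat 1.7 z 7.5 T [0.05 0.63 0.06]
```

Call:
{"api": "jog_arm", "payload": {"moves": [[[1.0, 0, 0, -0.05, 0, 0, 0], [4.5, 0, 0, 0, 0, 0, 0], [4.5, 0, 0, 0, 0, 0, 0], [4.5, 0, 0, 0, 0, 0, 0], [4.5, 0, 0, 0, 0, 0, 0], [4.5, 0, 0, -0.5, 0, 0, 0], [4.5, 0, 0, -1.0, 0, 0, 0], [4.5, 0, 0, -2.0, 0, 0, 0], [4.5, 0, 0, -2.0, 0, 0, 0], [4.5, 0, 0, -2.0, 0, 0, 0], [4.5, 0, 0, -2.0, 0, 0, 0], [4.5, 0, 0, -2.0, 0, 0, 0], [4.5, 0, 3.0, -1.0, 0, 0, 0], [4.5, 0, 3.0, 0, 0, 0, 0], [4.5, 0, 3.0, 0, 0, 0, 0], [4.5, 0, 3.0, 0, 0, 0, 0], [4.5, 0, 3.0, 0, 0, 0, 0], [4.5, 0, 3.0, 0, 0, 0, 0], [4.5, 0, 3.0, 0, 0, 0, 0], [4.5, 0, 3.0, 0, 0, 0, 0]]]}}

```text
time: 23.45
tool_pos: [0.6033, -0.1961, 0.1749]
tool_rot: [0.0, 0.977, 0.215, 0.001]
contact_force: [-0.2, -0.1, 0.8]
gripper_width: 0.53
grasp_force: 0.0
```

Run:
```python
from h import *
o2=lambda b,g,r:(r>110)&(r>b+50)&(g>50)
f=grab_frame("top"); g=grab_frame("side")
A=fit(*plane(f,.018,(.5,.025),.1,orange),plate,(.5,.025,.433)); print("plate",A, fit(*plane(f,.078,(.5,.025),.05,orange),tab,(.5,.025,.433)))
P,_,_=pts(f); c,n=np.cos(.433),np.sin(.433); x=c*(P[:,0]-A[0][0])+n*(P[:,1]-A[0][1]); y=-n*(P[:,0]-A[0][0])+c*(P[:,1]-A[0][1])
for s in(1,-1):
    k=(abs(x)<.018)&(abs(y-s*.035)<.01); print("plate top z",s,np.median(P[k,2]).round(4))
print("body",fit(*plane(f,.086,(.57,.055),.07,blue,tol=.008),body,(.569,.056,.433)))
a=f["color"][150:270,250:410]; b=g["color"][120:240,260:420]
cv2.imwrite("pics/i.png",cv2.resize(cv2.hconcat([a,b]),None,fx=2.5,fy=2.5,interpolation=2))
```

```text
plate (array([0.5014, 0.0242, 0.4298]), np.float64(0.827)) (array([0.4997, 0.0246, 0.4636]), np.float64(0.812))
plate top z 1 0.0177
plate top z -1 0.018
body (array([0.5671, 0.0572, 0.4298]), np.float64(0.706))
```

View pics/i.png

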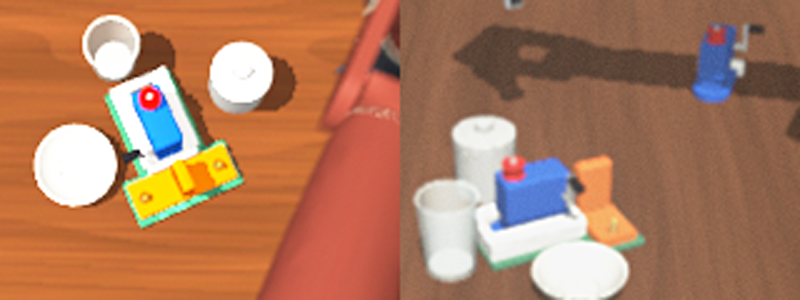

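The picture shows the keeper flat on the board (top at z = 18 mm both sides) with a pin through each hole (~(147,197) and (221,163)). The winder is home and the bystanders haven't moved. I'll hand in the job.

```bash
python3 -c "
from plant import *
print(job_done())"
```

```text
the job is handed in; nothing more can be done
None
```

The winder is fully home in the track, the keeper is flush over both pins and released, the bystanders are where they stood, and the job was handed in at about 23.5 s.

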